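# Turn out a curd block and square it up for the first cut

### The job

Lift the white mould straight up off the curd block and stand it, the same way up, on the draining rack. Then lay the T-square for a 50 mm first portion: blade flat across the block with its right-hand edge 50 mm in from the block's right-hand end, stock flush against the long side that faces the robot, pressed home there for a moment with a steady push of about 6 N (more than 10 N marks the fresh curd), and let go with no gap left at either end of the stock. Leave the block where it lies on the board, and the other things on the table alone.

Things in the scene. Friction and masses are not known exactly. Their poses are not given: they have to be found in the camera images.
- block: Cream-white curd block, 100 (x) by 170 (y) by 65 (z) mm, 1.2 kg, loose on the board, at the start hidden under the mould. Origin: centre of its underside; z up, y along its length, x across it. Its -x long side faces the robot; its right-hand end (seen from the robot) is the -y end. Damp, it holds to the board and slides only when pushed sideways with more than about 14 N.
- mould: White perforated plastic mould, upturned over the block, rim on the board: 111 (x) by 181 (y) mm outside (rim lip 117 by 187), 74 mm high to its flat closed top, 0.22 kg, loose. Origin: centre of the rim plane, its lowest level; z up, y along its length. Inside 70 mm deep, 1.5 mm play around the block; it clings to the curd with about 3 N and must rise straight up 70 mm to come clear.
- mould_grip (a point): Handhold of the mould: middle between its two drain runners, 86 mm above its origin (12 mm above its flat top); axes as the mould's. The runners are upright ribs along y, 120 mm long, 8 mm thick, from z = 74 to 98 mm of the mould, 60 mm apart over their outer faces (x = -30 and +30 mm). Grip both together from outside.
- rack: Stainless draining rack, fixed: a wire grid in a shallow tray, 240 (x) by 200 (y) mm, its flat grid top 30 mm above the table; origin: centre of its underside on the table. It stands on the left or on the right of the board; the tub on the other side.
- tub: Light-blue tub with a dark-blue flat lid, heavy and fixed, lid 160 (x) by 180 (y) mm, lid top 70 mm above the table; origin: centre of its underside. At the start the T-square rests on the lid with its stock hanging down beyond the lid's -x edge.
- board: White plastic cutting board, fixed, 230 by 270 mm, 20 mm thick; origin: centre of its underside. The block and its mould stand on it.
- square: Stainless T-square, 0.32 kg, loose. Origin: on the blade's underside at the middle of the stock's inner face; x along the blade away from the stock, z up. Blade 135 mm long (x 0 to 135), 40 wide (y -20 to 20), 3 thick (z 0 to 3). Stock: bar across the blade's end, 120 mm long (y -60 to 60), 14 thick (x -14 to 0), z -27 to 3; inner face x = 0. As laid, x points away from the robot across the block.
- stock: The T-square's stock, rigidly fixed to the blade; origin and axes are the T-square's. It is seated by a steady push of 4 N or more against the face, for a moment; a push of more than 10 N marks the soft curd. While the blade bears on the block's top, friction there takes part of the push: keep it a hair clear while pushing, or push on the stock's outer face (x = -14 mm).
- square_grip (a point): Middle of the T-square's black grip bar, 38 mm along x from its origin and 21 mm above the blade's underside; axes as the T-square's. The bar stands on the blade: x 3 to 73 mm, 14 mm thick (y -7 to 7), z 3 to 33 mm of the T-square; pinch its two long faces from above. The centre of mass lies at x = 28 mm.
- stock_left (a point): Point on the stock's inner face, near its left end (+y, 55 mm from the middle), 12 mm below the blade's underside.
- stock_right (a point): The same near the stock's right end (-y).
- cut_edge (a point): Point on the blade's right-hand (-y) long edge, at its underside, 50 mm from the stock's inner face: the edge the knife will follow.
- knife: Cheese knife with blue handle, about 310 mm long, lying behind the board; origin at its underside near its middle. Leave alone.
- mould_stack: Upright stack of nested white cup moulds, 86 mm across, 162 mm high; origin: centre of its foot. Leave alone.
- sponge: Yellow sponge, 75 by 110 by 30 mm; origin: centre of its underside. Leave alone.

How it is judged:
On the way, in this order (a step that is already met when the one before it is completed fails the run):
1. the mould is off the block and stands on the draining rack (x of mould in the frame of rack between -0.09 and 0.09 m and y of mould in the frame of rack between -0.07 and 0.07 m and z of mould in the frame of rack between 0.026 and 0.034 m and angle between mould's own z axis and vertical below 0.05 rad and linear speed of mould below 0.02 m/s), for 0.2 s.
2. the stock is pressed home against the block's face, with 4 N or more, flush along its whole length (contact force between stock and block above 4 N and x of stock_left in the frame of block between -0.0515 and -0.0485 m and x of stock_right in the frame of block between -0.0515 and -0.0485 m), for 0.25 s.
At the end, for the whole second after the job is handed in: Mould upright on its rim on the rack grid. T-square on the block: blade flat on top (tilt under 0.03 rad), stock within 1.5 mm of the robot-side face at both ends, blade's right edge 50 +/- 4 mm from the block's right-hand end. Block within 6 mm of its start; all at rest (all of step 1 and x of stock_left in the frame of block between -0.0515 and -0.0485 m and x of stock_right in the frame of block between -0.0515 and -0.0485 m and y of cut_edge in the frame of block between -0.039 and -0.031 m and z of cut_edge in the frame of block between 0.062 and 0.068 m and angle between square's own z axis and vertical below 0.03 rad and linear speed of each of square, block below 0.01 m/s); the robot touches nothing.
It fails at once if the fresh curd is marked: the stock bears on the block with more than 10 N (contact force between stock and block above 10 N).
It fails at once if the block is shoved, lifted or tipped: it moves more than 6 mm from where it lay (distance of block from where it was at the start of the episode above 0.006 m or angle between block's own z axis and vertical above 0.06 rad).
It fails at once if another thing on the table is moved by more than 20 mm (distance of any of knife, mould_stack, sponge from where it was at the start of the episode above 0.02 m).
It also fails if it takes over 61 s, if anything falls off the work surface, if the arm or the gripper's body presses on something with over 40 N, if the wrist force passes 120 N, or if a joint passes its speed limit or range.

### The arm

A 6-joint arm with a two-finger parallel gripper is mounted at the origin on the work surface. World frame = base frame: x ahead of the robot, y to its left, z up, the work surface at z = 0. Lengths are in m, angles in rad, forces in N, time in s.
With the tool pointing down it reaches from about 0.35 to 0.975 m from the base axis. Payload 4.9 kg.
Tool frame: the origin (TCP) lies at the very end of the fingers, on their centre line; the grasp point (between the pads) lies 19 mm behind it; z points along the fingers, y is the line along which they close (so a half turn about z gives the same grasp; the last joint's range is limited). The gripper opens to 85 mm and grips with 20 to 120 N. Pads are 22 mm wide; open, the fingers measure 114 mm over their backs; the gripper's body (76 mm by 85 mm) begins 54 mm behind the grasp point. The pads swing forward as they close: fully open they stand 13 mm farther back than shut.
Start: joints at [-1.365, 0.053, 1.613, -0, 1.476, -0.119], TCP at [0.199, -0.592, 0.231] pointing down, gripper open.
Joint ranges: [-3.01, 3.01], [-1.01, 2.22], [0.06, 2.58], [-1.02, 4.17], [0.09, 2.62], [-3.14, 3.14]. Speed limits (rad/s): [2.57, 2.57, 3.14, 3.14, 3.14, 3.14].

### API

Orientations are given as a rotation vector (axis times angle).
In Python, from station import ctrl gives the robot as it stands. The module is installed in compiled form; this text tells all that it offers.
- The arm moves only by the tool jog_arm, never from a script. Its argument "steps" is a list of rows, each an object with "delta_rot": the turn, a rotation vector about the tool's x, y, z in degrees, a list of three; "linear": the shift along the tool's x, y, z in m, a list of three; "grip": the finger opening in m, from 0 to 0.0854. In form: [{"delta_rot": [rx, ry, rz], "linear": [x, y, z], "grip": grip}, ...]. A call has 1 to 10 rows; each row shifts and turns the commanded pose from where the row before left it, along the tool's axes as they then stand; what a row does not reach is not made up. A row lasts 1/10 s, in which the tool goes at most 50 mm and 8.59 degrees, less where a joint would pass 70% of its speed; a pose out of reach is approached as far as the arm can. A call with a gripper value outside its range is refused whole. The fingers move at their own pace and stop on an object; "newtons" is the grip in N (left out, the last holds). Time passes only in rows, so rows that do not move let the fingers close. It gives the time, the measured TCP pose, the force, the opening and the grip force at its end, in the units of the state.
- ctrl.get_obs(): the state, without advancing time (a new reading comes with each control period).
- ctrl.get_image(name): name is "side" or "top" or "wrist"; returns (picture, depth): 420x560x3 uint8, red, green, blue; 420x560 float32, m along the optical axis (not along the pixel's ray), 0 where there is no reading.
- ctrl.camera_info(name): a dict with "camera_matrix" (3x3 intrinsics, pixels), "distortion" ([k1, k2, p1, p2, k3] as OpenCV has them; the pictures are not rectified), "R" (3x3) and "t" (3): a world point X has camera coordinates R X + t; the wrist camera has in their place "T_tool_cam" (4x4, takes a point from camera to tool coordinates, whose origin is the TCP and whose axes are the flange's). Camera axes: x right, y down, z forward; pixel columns grow to the right and rows downward; lengths in m; the calibration is good to about 2 mm. A picture is of the moment at which its call begins: read the wrist's pose just before it. camera_info takes no time and is no camera call.
- ctrl.finish_job(): hands the job in; it is judged then, once.
The state is a dict: "t": time; "q": joint angles; "dq": joint speeds; "effort": joint torques, N m; "tool_pos": TCP position; "tool_rot": TCP orientation; "contact_force": force on the tool from outside, world axes, zero at the start; "wrist_torque": the same for the moment, N m; "opening": finger opening in m; "grip_force": force on a finger pad.
Only numpy, scipy, OpenCV 4.12 (cv2) and the standard library are available. Lean on these libraries where they do the work, as an engineer would, in place of code of your own. Each camera call takes 0.05 s, during which the arm holds its last target. There are 200 camera calls.

## Working session

There is one attempt and no reset: what is moved stays moved. The work goes in short steps, Python scripts to look and compute and a tool call to move; the robot and the scene stay as the last step left them, time stands still between calls to the robot, and variables do not carry over. Pictures are saved under pics/ and viewed, at most 10 in all, crops included, and the job is handed in when it is done.

Besides the shell and the picture viewer there is one more tool, called in YAML: its name, and indented under it one key for each argument. jog_arm: Moves the arm, as the interface text tells. Its arguments: {"type":"object","properties":{"steps":{"type":"array"},"newtons":{"type":"number"}},"required":["steps"]}

```bash
mkdir -p pics; ls
python3 - <<'E'
from station import ctrl
import cv2,numpy as np
o=ctrl.get_obs();print({k:np.round(v,3).tolist() for k,v in o.items()})
for n in("top","side"):
    im,d=ctrl.get_image(n);cv2.imwrite(f"pics/{n}0.png",im[:,:,::-1]);np.save(f"{n}0.npy",d)
    i=ctrl.camera_info(n);print(n,{k:np.round(v,4).tolist() for k,v in i.items()},(d>0).mean())
print(ctrl.camera_info("wrist"))
E
```

```text
pics
{'t': 0.0, 'q': [-1.365, 0.053, 1.614, 0.0, 1.476, -0.119], 'dq': [-0.0, 0.002, -0.001, 0.0, -0.0, -0.001], 'effort': [-0.0, -39.367, -37.018, -0.0, 0.007, 0.0], 'tool_pos': [0.199, -0.592, 0.23], 'tool_rot': [-3.098, -0.508, 0.0], 'contact_force': [-0.028, -1.469, -0.399], 'wrist_torque': [0.01, -0.019, -0.019], 'grip_force': 0.0, 'opening': 0.085}
top {'camera_matrix': [[419.323, 0.0, 281.16], [0.0, 419.323, 205.4243], [0.0, 0.0, 1.0]], 'distortion': [-0.0208, 0.0, 0.0, 0.0, 0.0], 'R': [[-0.0269, -0.9994, -0.0201], [-0.9946, 0.0288, -0.1], [0.1005, 0.0173, -0.9948]], 't': [0.063, 0.5741, 1.1503]} 0.995829081632653
side {'camera_matrix': [[418.7314, 0.0, 281.7635], [0.0, 418.7314, 209.2532], [0.0, 0.0, 1.0]], 'distortion': [0.0187, 0.0, 0.0, 0.0, 0.0], 'R': [[-0.75, -0.6611, 0.0215], [-0.4606, 0.4986, -0.7344], [0.4748, -0.5607, -0.6784]], 't': [0.4261, 0.3282, 0.8768]} 0.9957993197278912
{'camera_matrix': array([[344.6258113 ,   0.        , 276.88341698],
       [  0.        , 344.6258113 , 210.27206395],
       [  0.        ,   0.        ,   1.        ]]), 'distortion': array([0.00767845, 0.        , 0.        , 0.        , 0.        ]), 'T_tool_cam': array([[-9.06996866e-04, -9.46259355e-01, -3.23407500e-01,
         8.30719385e-02],
       [ 9.99999199e-01, -1.14368597e-03,  5.41816161e-04,
        -4.64773072e-04],
       [-8.82575231e-04, -3.23406749e-01,  9.46259634e-01,
        -1.42309128e-01],
       [ 0.00000000e+00,  0.00000000e+00,  0.00000000e+00,
         1.00000000e+00]])}
```

View pics/top0.png

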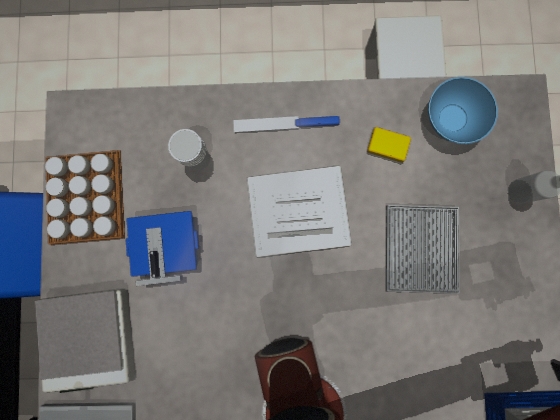

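View pics/side0.png

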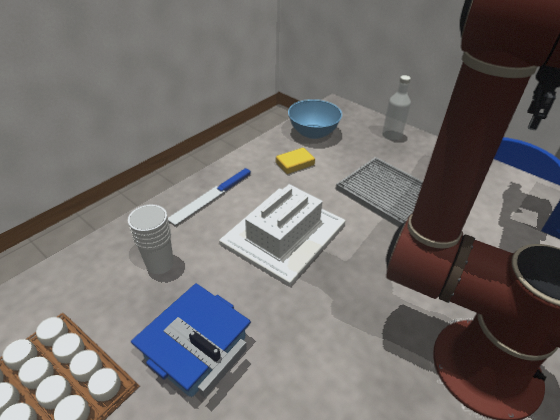

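The top view shows the mould on the board at about (299,211), the rack on the right at (423,248), the tub on the left at (163,244) and the T-square's grip bar at (154,262). The side view agrees: runners at (290,205), black grip at (205,345). Next I'll build point clouds from both views.

```bash
cat > h.py <<'E'
import numpy as np,cv2
from station import ctrl
from scipy.spatial.transform import Rotation as Ro
def cloud(n,d,pose=None):
    i=ctrl.camera_info(n);K=np.array(i["camera_matrix"]);D=np.array(i["distortion"])
    v,u=np.nonzero(d>0);p=cv2.undistortPoints(np.stack([u,v],1).astype(np.float64)[:,None],K,D)[:,0]
    P=np.c_[p,np.ones(len(p))]*d[v,u][:,None]
    if n=="wrist":
        T=np.array(i["T_tool_cam"]);P=P@T[:3,:3].T+T[:3,3]
        P=P@Ro.from_rotvec(pose[1]).as_matrix().T+pose[0]
    else: P=(P-np.array(i["t"]))@np.array(i["R"])
    out=np.full(d.shape+(3,),np.nan);out[v,u]=P;return out
def rect(Q):
    c,s,a=cv2.minAreaRect(Q[:,:2].astype(np.float32));return np.round([*c,*s,a],4)
E
python3 - <<'E'
from h import *
for n in("top","side"):
    C=cloud(n,np.load(n+"0.npy"));im=cv2.imread(f"pics/{n}0.png")[:,:,::-1].astype(int);P=C.reshape(-1,3);c=im.reshape(-1,3)
    ok=~np.isnan(P[:,0]);P=P[ok];c=c[ok]
    x,y,z=P.T
    box=lambda x0,x1,y0,y1,z0,z1:(x>x0)&(x<x1)&(y>y0)&(y<y1)&(z>z0)&(z<z1)
    print(n,"table z",np.median(z[box(.3,.4,-.1,.2,-.05,.05)]))
    Q=P[box(.4,.85,-.2,.15,.105,.14)];print("ribs",len(Q),rect(Q),np.percentile(Q[:,2],[5,50,95]),Q.mean(0))
    Q=P[box(.4,.85,-.2,.15,.085,.102)];print("mtop",len(Q),rect(Q),np.median(Q[:,2]))
    Q=P[box(.4,.85,-.2,.15,.014,.026)];print("board",len(Q),rect(Q),np.median(Q[:,2]))
    Q=P[box(.3,.75,-.55,-.17,.018,.04)];print("rack",len(Q),rect(Q),np.percentile(Q[:,2],[5,50,95]))
    b=(c[:,2]>110)&(c[:,2]>c[:,0]*2)
    Q=P[box(.3,.75,.15,.55,.055,.085)&b];print("lid",len(Q),rect(Q),np.median(Q[:,2]))
    k=c.max(1)<60
    Q=P[box(.3,.75,.15,.55,.08,.14)];print("grip",len(Q),rect(Q),np.percentile(Q[:,2],[5,50,95]),Q.mean(0))
    g=(c.min(1)>90)&(np.ptp(c,axis=1)<30)
    Q=P[box(.3,.75,.2,.5,.06,.085)&g];print("blade",len(Q),rect(Q),np.percentile(Q[:,2],[5,50,95]))
E
```

```text
top table z 0.0003242251214333093
ribs 312 [5.5860e-01 8.0000e-04 6.0000e-02 1.1860e-01 3.0967e+00] [0.11171777 0.11775751 0.12151651] [5.58511331e-01 1.96569993e-04 1.17466766e-01]
mtop 2521 [5.5880e-01 2.0000e-04 1.1140e-01 1.8100e-01 3.1129e+00] 0.0943198891522399
board 5071 [6.4060e-01 2.0000e-03 3.9940e-01 2.7870e-01 2.9523e+00] 0.020106534487397108
rack 3012 [ 0.5413 -0.3323  0.2762  0.4329 86.4623] [0.02156467 0.02944624 0.03358617]
lid 3190 [0.4784 0.3759 0.1586 0.1973 5.0355] 0.07024852373091227
grip 369 [5.7340e-01 3.3000e-01 5.1500e-02 3.8260e-01 6.7394e+01] [0.08409285 0.10384295 0.13403434] [0.54692125 0.33036827 0.10698523]
blade 722 [0.4455 0.3919 0.1489 0.1239 5.5503] [0.06969111 0.07328358 0.07690445]
side table z 0.0017147530501628535
ribs 429 [0.5594 0.0037 0.0625 0.1209 2.8944] [0.10595644 0.11692959 0.12130224] [0.55747453 0.0073567  0.11534699]
mtop 1814 [0.5597 0.0035 0.1146 0.1847 3.0094] 0.09574726031834863
board 3386 [0.6401 0.0055 0.4008 0.2788 2.6462] 0.021445699268594104
rack 1980 [ 0.5424 -0.326   0.252   0.4143 89.8177] [0.02079829 0.03063862 0.03380477]
lid 5272 [0.4791 0.3774 0.1595 0.1963 4.787 ] 0.0719390279663079
grip 1054 [ 0.5652  0.3536  0.085   0.3529 67.656 ] [0.08297713 0.10539481 0.13610406] [0.58939711 0.33642763 0.10767757]
blade 1441 [ 0.5449  0.3498  0.118   0.3832 77.698 ] [0.07120983 0.07494776 0.07763201]
```

jog_arm:
  steps:
    - {"delta_rot":[0,0,-8.27],"linear":[0,0,-0.008],"grip":0.085}
    - {"delta_rot":[0,0,-8.27],"linear":[0,0,-0.008],"grip":0.085}
    - {"delta_rot":[0,0,-8.27],"linear":[0,0,-0.008],"grip":0.085}
    - {"delta_rot":[0,0,-8.27],"linear":[0,0,-0.008],"grip":0.085}
    - {"delta_rot":[0,0,-8.27],"linear":[0,0,-0.008],"grip":0.085}
    - {"delta_rot":[0,0,-8.27],"linear":[0,0,-0.008],"grip":0.085}
    - {"delta_rot":[0,0,-8.27],"linear":[0,0,-0.008],"grip":0.085}
    - {"delta_rot":[0,0,-8.27],"linear":[0,0,-0.008],"grip":0.085}
    - {"delta_rot":[0,0,-8.27],"linear":[0,0,-0.008],"grip":0.085}

```text
t: 1.0
tool_pos: [0.1994, -0.592, 0.3029]
tool_rot: [-2.154, -2.285, -0.001]
contact_force: [-0.3, -0.4, -1.3]
opening: 0.0849
grip_force: 0.0
```

jog_arm:
  steps:
    - {"delta_rot":[0,0,0],"linear":[0.036,0.0245,0],"grip":0.085}
    - {"delta_rot":[0,0,0],"linear":[0.036,0.0245,0],"grip":0.085}
    - {"delta_rot":[0,0,0],"linear":[0.036,0.0245,0],"grip":0.085}
    - {"delta_rot":[0,0,0],"linear":[0.036,0.0245,0],"grip":0.085}
    - {"delta_rot":[0,0,0],"linear":[0.036,0.0245,0],"grip":0.085}
    - {"delta_rot":[0,0,0],"linear":[0.036,0.0245,0],"grip":0.085}
    - {"delta_rot":[0,0,0],"linear":[0.036,0.0245,0],"grip":0.085}
    - {"delta_rot":[0,0,0],"linear":[0.036,0.0245,0],"grip":0.085}
    - {"delta_rot":[0,0,0],"linear":[0.036,0.0245,0],"grip":0.085}
    - {"delta_rot":[0,0,0],"linear":[0.036,0.0245,0],"grip":0.085}

```text
t: 2.0
tool_pos: [0.4254, -0.218, 0.3029]
tool_rot: [-2.162, -2.279, -0.0]
contact_force: [0.6, -0.4, -0.2]
opening: 0.0852
grip_force: 0.0
```

jog_arm:
  steps:
    - {"delta_rot":[0,0,0],"linear":[0.036,0.0245,0],"grip":0.085}
    - {"delta_rot":[0,0,0],"linear":[0.036,0.0245,0],"grip":0.085}
    - {"delta_rot":[0,0,0],"linear":[0.036,0.0245,0],"grip":0.085}
    - {"delta_rot":[0,0,0],"linear":[0.036,0.0245,0],"grip":0.085}
    - {"delta_rot":[0,0,0],"linear":[0.036,0.0245,0],"grip":0.085}
    - {"delta_rot":[0,0,0],"linear":[0.036,0.0245,0],"grip":0.085}
    - {"delta_rot":[0,0,0],"linear":[0,0,0],"grip":0.085}
    - {"delta_rot":[0,0,0],"linear":[0,0,0],"grip":0.085}

```text
t: 2.8
tool_pos: [0.5602, 0.0044, 0.3025]
tool_rot: [-2.159, -2.281, 0.002]
contact_force: [-0.2, 0.1, -0.4]
opening: 0.085
grip_force: 0.0
```

```bash
cat >> h.py <<'E'
def wrist(name):
    o=ctrl.get_obs();im,d=ctrl.get_image("wrist");cv2.imwrite(f"pics/{name}.png",im[:,:,::-1])
    print("t",o["t"],"tcp",np.round(o["tool_pos"],4),"R",np.round(Ro.from_rotvec(o["tool_rot"]).as_matrix().T[:2],4).tolist(),"F",np.round(o["contact_force"],2),"open",o["opening"],o["grip_force"])
    return im,cloud("wrist",d,(np.array(o["tool_pos"]),np.array(o["tool_rot"])))
E
python3 - <<'E'
from h import *
im,C=wrist("w1");np.save("w1.npy",C);P=C.reshape(-1,3);P=P[~np.isnan(P[:,0])];x,y,z=P.T
box=lambda x0,x1,y0,y1,z0,z1:(x>x0)&(x<x1)&(y>y0)&(y<y1)&(z>z0)&(z<z1)
for a in((.105,.14),(.087,.102)):
    Q=P[box(.45,.7,-.15,.15,*a)];print(len(Q),rect(Q),np.percentile(Q[:,2],[5,50,95]))
for n in("top","side"):
    Q=cloud(n,np.load(n+"0.npy")).reshape(-1,3);x,y,z=Q.T
    R=Q[box(.32,.57,-.46,-.2,.022,.04)];print(n,"rack",len(R),rect(R))
    c=cv2.imread(f"pics/{n}0.png").reshape(-1,3).astype(int)
    G=Q[box(.38,.58,.26,.5,.085,.14)&(c.max(1)<120)];print("grip",len(G),rect(G),np.percentile(G[:,2],[5,50,95]))
    G=Q[box(.36,.58,.26,.5,.065,.09)&(c.min(1)>85)&(np.ptp(c,axis=1)<35)];print("blade",len(G),rect(G),np.median(G[:,2]))
E
```

```text
t 2.8 tcp [0.5602 0.0044 0.3025] R [[-0.0549, 0.9985, -0.0002], [0.9985, 0.0549, -0.0018]] F [-0.15  0.07 -0.42] open 0.08503425703167751 0.0
2102 [5.5770e-01 1.2000e-03 6.0100e-02 1.1900e-01 3.0367e+00] [0.11074707 0.11755736 0.11888786]
15960 [5.5760e-01 2.0000e-04 1.1130e-01 1.8130e-01 3.0157e+00] [0.09266112 0.09389427 0.0951626 ]
top rack 2222 [ 0.4449 -0.3438  0.2027  0.2402 86.822 ]
grip 182 [0.4236 0.3873 0.0692 0.0154 4.3216] [0.08729066 0.10203944 0.10598525]
blade 726 [0.4451 0.3961 0.1489 0.1323 5.5503] 0.07328357609824893
side rack 1496 [ 0.449  -0.3404  0.2004  0.2355 86.7661]
grip 354 [0.4245 0.3885 0.0703 0.0148 5.0358] [0.08779308 0.10349875 0.10647338]
blade 1319 [0.4473 0.3909 0.1501 0.12   5.4903] 0.07498573774672497
```

View pics/w1.png

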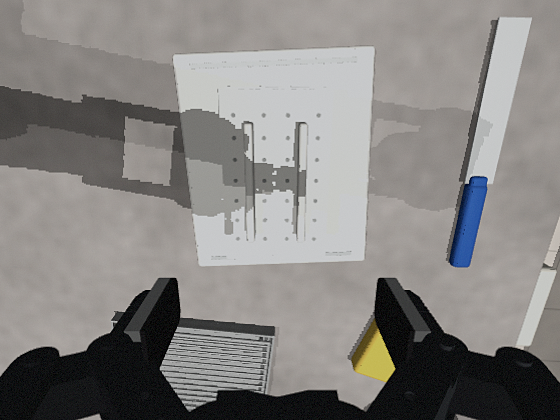

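The wrist view shows the runners at (248,180) and (302,180). The mould centre is (0.5577, 0.001), yaw 3.0°, with runner tops at z 0.118. Sizes and heights match the text, so I'm descending.

jog_arm:
  steps:
    - {"delta_rot":[0,0,0],"linear":[-0.0033,-0.0027,0.035],"grip":0.085}
    - {"delta_rot":[0,0,0],"linear":[0,0,0.04],"grip":0.085}
    - {"delta_rot":[0,0,0],"linear":[0,0,0.04],"grip":0.085}
    - {"delta_rot":[0,0,0],"linear":[0,0,0.04],"grip":0.085}
    - {"delta_rot":[0,0,0],"linear":[0,0,0.025],"grip":0.085}
    - {"delta_rot":[0,0,0],"linear":[0,0,0.015],"grip":0.085}
    - {"delta_rot":[0,0,0],"linear":[0,0,0.01],"grip":0.085}
    - {"delta_rot":[0,0,0],"linear":[0,0,0.005],"grip":0.085}
    - {"delta_rot":[0,0,0],"linear":[0,0,0],"grip":0.085}

```text
t: 3.75
tool_pos: [0.5583, -0.0001, 0.0939]
tool_rot: [2.162, 2.278, 0.001]
contact_force: [1.6, -0.7, -0.6]
opening: 0.0849
grip_force: 0.0
```

jog_arm:
  newtons: 40
  steps:
    - {"delta_rot":[0,0,0],"linear":[0,0,0],"grip":0.05}
    - {"delta_rot":[0,0,0],"linear":[0,0,0],"grip":0.05}
    - {"delta_rot":[0,0,0],"linear":[0,0,0],"grip":0.05}
    - {"delta_rot":[0,0,0],"linear":[0,0,0],"grip":0.05}
    - {"delta_rot":[0,0,0],"linear":[0,0,0],"grip":0.05}

```text
t: 4.25
tool_pos: [0.5587, 0.0001, 0.095]
tool_rot: [2.16, 2.278, 0.002]
contact_force: [-1.8, 0.0, 6.4]
opening: 0.0588
grip_force: 46.0
```

jog_arm:
  steps:
    - {"delta_rot":[0,0,0],"linear":[0,0,-0.002],"grip":0.05}
    - {"delta_rot":[0,0,0],"linear":[0,0,-0.004],"grip":0.05}
    - {"delta_rot":[0,0,0],"linear":[0,0,-0.008],"grip":0.05}
    - {"delta_rot":[0,0,0],"linear":[0,0,-0.01],"grip":0.05}
    - {"delta_rot":[0,0,0],"linear":[0,0,-0.01],"grip":0.05}
    - {"delta_rot":[0,0,0],"linear":[0,0,-0.01],"grip":0.05}
    - {"delta_rot":[0,0,0],"linear":[0,0,-0.01],"grip":0.05}
    - {"delta_rot":[0,0,0],"linear":[0,0,-0.01],"grip":0.05}
    - {"delta_rot":[0,0,0],"linear":[0,0,-0.01],"grip":0.05}
    - {"delta_rot":[0,0,0],"linear":[0,0,-0.01],"grip":0.05}

```text
t: 5.25
tool_pos: [0.5578, 0.0002, 0.1784]
tool_rot: [2.162, 2.279, 0.0]
contact_force: [-0.9, 0.8, -2.4]
opening: 0.059
grip_force: 45.1
```

jog_arm:
  steps:
    - {"delta_rot":[0,0,0],"linear":[0,0,-0.015],"grip":0.05}
    - {"delta_rot":[0,0,0],"linear":[0,0,-0.015],"grip":0.05}
    - {"delta_rot":[0,0,0],"linear":[0,0,-0.01],"grip":0.05}
    - {"delta_rot":[0,0,0],"linear":[0,0,0],"grip":0.05}

```text
t: 5.65
tool_pos: [0.5591, 0.0001, 0.2202]
tool_rot: [2.159, 2.277, 0.004]
contact_force: [0.9, 0.3, -2.2]
opening: 0.0588
grip_force: 45.2
```

Run:
```python
from h import *
o=ctrl.get_obs();print(np.round(o["tool_pos"],4),np.round(o["contact_force"],2),o["opening"])
for n in("top","side"):
    im,d=ctrl.get_image(n);cv2.imwrite(f"pics/{n}1.png",im[:,:,::-1]);np.save(n+"1.npy",d)
```

```text
[5.591e-01 1.000e-04 2.202e-01] [ 0.93  0.34 -2.25] 0.05882580713343477
```

View pics/side1.png

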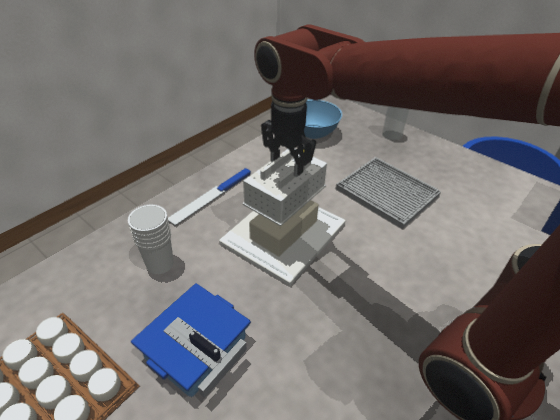

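The side view shows the mould held level at (287,190), clear of the bare block at (285,225). Now to the rack.

jog_arm:
  steps:
    - {"delta_rot":[0,0,6.2],"linear":[0,0,0],"grip":0.05}
    - {"delta_rot":[0,0,0],"linear":[-0.0348,-0.0094,0],"grip":0.05}
    - {"delta_rot":[0,0,0],"linear":[-0.0348,-0.0094,0],"grip":0.05}
    - {"delta_rot":[0,0,0],"linear":[-0.0348,-0.0094,0],"grip":0.05}
    - {"delta_rot":[0,0,0],"linear":[-0.0348,-0.0094,0],"grip":0.05}
    - {"delta_rot":[0,0,0],"linear":[-0.0348,-0.0094,0],"grip":0.05}
    - {"delta_rot":[0,0,0],"linear":[-0.0348,-0.0094,0],"grip":0.05}
    - {"delta_rot":[0,0,0],"linear":[-0.0348,-0.0094,0],"grip":0.05}
    - {"delta_rot":[0,0,0],"linear":[-0.0348,-0.0094,0],"grip":0.05}
    - {"delta_rot":[0,0,0],"linear":[-0.0348,-0.0094,0],"grip":0.05}

```text
t: 6.75
tool_pos: [0.455, -0.3087, 0.216]
tool_rot: [-2.281, -2.158, 0.0]
contact_force: [0.5, 0.4, -2.8]
opening: 0.0591
grip_force: 45.1
```

jog_arm:
  steps:
    - {"delta_rot":[0,0,0],"linear":[-0.0348,-0.0094,0],"grip":0.05}
    - {"delta_rot":[0,0,0],"linear":[0,0,0.03],"grip":0.05}
    - {"delta_rot":[0,0,0],"linear":[0,0,0.03],"grip":0.05}
    - {"delta_rot":[0,0,0],"linear":[0,0,0.03],"grip":0.05}
    - {"delta_rot":[0,0,0],"linear":[0,0,0.015],"grip":0.05}
    - {"delta_rot":[0,0,0],"linear":[0,0,0.006],"grip":0.05}
    - {"delta_rot":[0,0,0],"linear":[0,0,0],"grip":0.05}
    - {"delta_rot":[0,0,0],"linear":[0,0,0],"grip":0.05}

```text
t: 7.55
tool_pos: [0.4453, -0.3424, 0.107]
tool_rot: [2.281, 2.159, 0.0]
contact_force: [0.4, 0.5, -2.6]
opening: 0.0594
grip_force: 45.2
```

jog_arm:
  steps:
    - {"delta_rot":[0,0,0],"linear":[0,0,0.001],"grip":0.05}
    - {"delta_rot":[0,0,0],"linear":[0,0,0.001],"grip":0.05}
    - {"delta_rot":[0,0,0],"linear":[0,0,0],"grip":0.05}
    - {"delta_rot":[0,0,0],"linear":[0,0,0],"grip":0.05}

```text
t: 7.95
tool_pos: [0.4451, -0.3423, 0.105]
tool_rot: [2.281, 2.159, 0.0]
contact_force: [0.5, 0.4, 0.3]
opening: 0.0594
grip_force: 45.6
```

Touching down. I'll release, then rise.

jog_arm:
  steps:
    - {"delta_rot":[0,0,0],"linear":[0,0,0.0003],"grip":0.085}
    - {"delta_rot":[0,0,0],"linear":[0,0,0],"grip":0.085}
    - {"delta_rot":[0,0,0],"linear":[0,0,0],"grip":0.085}
    - {"delta_rot":[0,0,0],"linear":[0,0,0],"grip":0.085}
    - {"delta_rot":[0,0,0],"linear":[0,0,-0.01],"grip":0.085}
    - {"delta_rot":[0,0,0],"linear":[0,0,-0.03],"grip":0.085}
    - {"delta_rot":[0,0,0],"linear":[0,0,-0.04],"grip":0.085}
    - {"delta_rot":[0,0,0],"linear":[0,0,-0.04],"grip":0.085}
    - {"delta_rot":[0,0,0],"linear":[0,0,-0.04],"grip":0.085}
    - {"delta_rot":[0,0,0],"linear":[0,0,-0.035],"grip":0.085}

```text
t: 8.95
tool_pos: [0.4449, -0.3422, 0.3025]
tool_rot: [2.28, 2.157, 0.0]
contact_force: [0.9, -1.2, 0.0]
opening: 0.085
grip_force: 0.0
```

Run:
```python
from h import *
o=ctrl.get_obs();print(o["t"],np.round(o["tool_pos"],4),o["opening"],np.degrees(o["q"]).round(1))
for n in("top","side"):
    im,d=ctrl.get_image(n);cv2.imwrite(f"pics/{n}2.png",im[:,:,::-1]);np.save(n+"2.npy",d)
    P=cloud(n,d).reshape(-1,3);x,y,z=P.T
    box=lambda x0,x1,y0,y1,z0,z1:(x>x0)&(x<x1)&(y>y0)&(y<y1)&(z>z0)&(z<z1)
    for nm,b in dict(mould=(.35,.55,-.46,-.22,.097,.11),ribs=(.35,.55,-.46,-.22,.118,.135),block=(.45,.66,-.12,.12,.078,.092)).items():
        Q=P[box(*b)];print(n,nm,len(Q),rect(Q),np.percentile(Q[:,2],[5,50,95]))
```

```text
8.95 [ 0.4449 -0.3422  0.3025] 0.08496867931224242 [-45.2  -7.7  96.    0.   91.4 -42. ]
top mould 2652 [ 0.4455 -0.3408  0.184   0.1115 86.7499] [0.10102784 0.10422715 0.10768773]
top ribs 313 [ 4.45600e-01 -3.39900e-01  1.20700e-01  6.03000e-02  8.73427e+01] [0.12406822 0.12814108 0.1312187 ]
top block 2335 [5.5870e-01 2.0000e-04 1.0020e-01 1.7010e-01 3.1097e+00] [0.08172401 0.08524128 0.08857136]
side mould 1260 [ 0.4452 -0.3401  0.1886  0.1146 86.7406] [0.10051536 0.10553077 0.10808397]
side ribs 268 [ 4.45900e-01 -3.38000e-01  1.20900e-01  6.25000e-02  8.66194e+01] [0.11890491 0.12757254 0.13096606]
side block 1847 [0.5591 0.0034 0.1011 0.1727 3.0434] [0.0822103  0.08651089 0.08890451]
```

Mould upright on the rack (top at 0.104, level), and the block hasn't moved. Next, the T-square.

jog_arm:
  steps:
    - {"delta_rot":[0,0,0],"linear":[0.0404,-0.0033,0],"grip":0.06}
    - {"delta_rot":[0,0,0],"linear":[0.0404,-0.0033,0],"grip":0.06}
    - {"delta_rot":[0,0,0],"linear":[0.0404,-0.0033,0],"grip":0.06}
    - {"delta_rot":[0,0,0],"linear":[0.0404,-0.0033,0],"grip":0.06}
    - {"delta_rot":[0,0,0],"linear":[0.0404,-0.0033,0],"grip":0.06}
    - {"delta_rot":[0,0,0],"linear":[0.0404,-0.0033,0],"grip":0.06}
    - {"delta_rot":[0,0,0],"linear":[0.0404,-0.0033,0],"grip":0.06}
    - {"delta_rot":[0,0,0],"linear":[0.0404,-0.0033,0],"grip":0.06}
    - {"delta_rot":[0,0,0],"linear":[0.0404,-0.0033,0],"grip":0.06}
    - {"delta_rot":[0,0,0],"linear":[0.0404,-0.0033,0],"grip":0.06}

```text
t: 10.05
tool_pos: [0.4335, 0.0647, 0.2989]
tool_rot: [2.282, 2.159, 0.0]
contact_force: [0.5, 0.1, -1.1]
opening: 0.0604
grip_force: 0.0
```

jog_arm:
  steps:
    - {"delta_rot":[0,0,0],"linear":[0.0404,-0.0033,0],"grip":0.06}
    - {"delta_rot":[0,0,0],"linear":[0.0404,-0.0033,0],"grip":0.06}
    - {"delta_rot":[0,0,0],"linear":[0.0404,-0.0033,0],"grip":0.06}
    - {"delta_rot":[0,0,0],"linear":[0.0404,-0.0033,0],"grip":0.06}
    - {"delta_rot":[0,0,0],"linear":[0.0404,-0.0033,0],"grip":0.06}
    - {"delta_rot":[0,0,0],"linear":[0.0404,-0.0033,0],"grip":0.06}
    - {"delta_rot":[0,0,0],"linear":[0.0404,-0.0033,0],"grip":0.06}
    - {"delta_rot":[0,0,0],"linear":[0.0404,-0.0033,0],"grip":0.06}
    - {"delta_rot":[0,0,-8.2],"linear":[0,0,0],"grip":0.06}
    - {"delta_rot":[0,0,-8.2],"linear":[0,0,0],"grip":0.06}

```text
t: 11.05
tool_pos: [0.4249, 0.3884, 0.2982]
tool_rot: [-1.94, -2.47, 0.003]
contact_force: [-0.0, 0.6, -0.4]
opening: 0.0603
grip_force: 0.0
```

jog_arm:
  steps:
    - {"delta_rot":[0,0,-8.2],"linear":[0,0,0],"grip":0.06}
    - {"delta_rot":[0,0,-8.2],"linear":[0,0,0],"grip":0.06}
    - {"delta_rot":[0,0,-8.2],"linear":[0,0,0],"grip":0.06}
    - {"delta_rot":[0,0,-8.2],"linear":[0,0,0],"grip":0.06}
    - {"delta_rot":[0,0,-8.2],"linear":[0,0,0],"grip":0.06}
    - {"delta_rot":[0,0,-8.2],"linear":[0,0,0],"grip":0.06}
    - {"delta_rot":[0,0,-8.2],"linear":[0,0,0],"grip":0.06}
    - {"delta_rot":[0,0,-8.2],"linear":[0,0,0],"grip":0.06}
    - {"delta_rot":[0,0,-8.2],"linear":[0,0,0],"grip":0.06}
    - {"delta_rot":[0,0,-8.2],"linear":[0,0,0],"grip":0.06}

```text
t: 12.05
tool_pos: [0.4253, 0.3871, 0.2986]
tool_rot: [0.153, -3.137, 0.001]
contact_force: [-0.2, 0.2, 0.4]
opening: 0.06
grip_force: 0.0
```

jog_arm:
  steps:
    - {"delta_rot":[0,0,0],"linear":[0,0,0.03],"grip":0.06}
    - {"delta_rot":[0,0,0],"linear":[0,0,0.03],"grip":0.06}
    - {"delta_rot":[0,0,0],"linear":[0,0,0],"grip":0.06}
    - {"delta_rot":[0,0,0],"linear":[0,0,0],"grip":0.06}

```text
t: 12.45
tool_pos: [0.4252, 0.3871, 0.2387]
tool_rot: [0.143, -3.137, 0.001]
contact_force: [0.3, -0.4, -0.1]
opening: 0.06
grip_force: 0.0
```

Run:
```python
from h import *
im,C=wrist("w2");np.save("w2.npy",C);P=C.reshape(-1,3);c=im.reshape(-1,3).astype(int);x,y,z=P.T
box=lambda x0,x1,y0,y1,z0,z1:(x>x0)&(x<x1)&(y>y0)&(y<y1)&(z>z0)&(z<z1)
Q=P[box(.36,.52,.32,.46,.085,.13)];print("grip",len(Q),rect(Q),np.percentile(Q[:,2],[5,50,95]))
g=(np.ptp(c,axis=1)<35)&(c.min(1)>70)
for a in((.071,.08),(.04,.08)):
  Q=P[box(.3,.6,.26,.5,*a)&g];print("sq",len(Q),rect(Q),np.percentile(Q[:,2],[5,50,95]))
```

```text
t 12.45 tcp [0.4252 0.3871 0.2387] R [[-0.9958, -0.0913, 0.0014], [-0.0913, 0.9958, -0.0007]] F [ 0.27 -0.4  -0.08] open 0.06003137569868254 0.0
grip 1368 [0.4232 0.387  0.0695 0.014  5.0158] [0.09953487 0.10242277 0.10375138]
sq 6341 [ 0.417   0.4403  0.1652  0.2    23.3801] [0.07159227 0.07271962 0.07387504]
sq 7703 [ 0.407   0.3766  0.1713  0.3024 63.0838] [0.05094189 0.07253112 0.07379831]
```

View pics/w2.png

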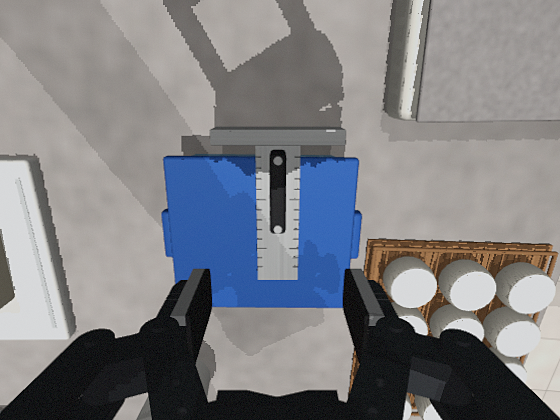

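The wrist view shows the grip bar at (278,195) with the stock toward the robot at (278,136). Bar centre is (0.4232, 0.387), yaw 5.0°, top 0.103, all consistent with the text. I'll grasp near the centre of mass.

jog_arm:
  steps:
    - {"delta_rot":[0,0,0.2],"linear":[0.01,0,0.03],"grip":0.05}
    - {"delta_rot":[0,0,0],"linear":[0,0,0.04],"grip":0.05}
    - {"delta_rot":[0,0,0],"linear":[0,0,0.04],"grip":0.05}
    - {"delta_rot":[0,0,0],"linear":[0,0,0.03],"grip":0.05}
    - {"delta_rot":[0,0,0],"linear":[0,0,0.015],"grip":0.05}
    - {"delta_rot":[0,0,0],"linear":[0,0,0.005],"grip":0.05}
    - {"delta_rot":[0,0,0],"linear":[0,0,0],"grip":0.05}

```text
t: 13.2
tool_pos: [0.4165, 0.3871, 0.0804]
tool_rot: [-0.138, 3.137, 0.002]
contact_force: [0.0, 0.8, 0.4]
opening: 0.0495
grip_force: 0.0
```

jog_arm:
  newtons: 80
  steps:
    - {"delta_rot":[0,0,0],"linear":[0,0,0],"grip":0.01}
    - {"delta_rot":[0,0,0],"linear":[0,0,0],"grip":0.01}
    - {"delta_rot":[0,0,0],"linear":[0,0,0],"grip":0.01}
    - {"delta_rot":[0,0,0],"linear":[0,0,0],"grip":0.01}
    - {"delta_rot":[0,0,0],"linear":[0,0,0],"grip":0.01}
    - {"delta_rot":[0,0,0],"linear":[0,0,0],"grip":0.01}

```text
t: 13.8
tool_pos: [0.4168, 0.3871, 0.0812]
tool_rot: [-0.138, 3.136, 0.002]
contact_force: [-0.8, -0.6, 6.0]
opening: 0.0123
grip_force: 80.0
```

jog_arm:
  steps:
    - {"delta_rot":[0,0,0],"linear":[0,0,-0.005],"grip":0.01}
    - {"delta_rot":[0,0,0],"linear":[0,0,-0.015],"grip":0.01}
    - {"delta_rot":[0,0,0],"linear":[0,0,-0.03],"grip":0.01}
    - {"delta_rot":[0,0,0],"linear":[0,0,-0.03],"grip":0.01}
    - {"delta_rot":[0,0,0],"linear":[0,0,-0.03],"grip":0.01}
    - {"delta_rot":[0,0,1.95],"linear":[0,0,-0.01],"grip":0.01}
    - {"delta_rot":[0,0,0],"linear":[0,0,0],"grip":0.01}

```text
t: 14.5
tool_pos: [0.4166, 0.3872, 0.2022]
tool_rot: [-0.085, 3.136, 0.004]
contact_force: [-0.3, -0.7, -3.1]
opening: 0.0125
grip_force: 78.9
```

jog_arm:
  steps:
    - {"delta_rot":[0,0,0],"linear":[-0.006,-0.034,0],"grip":0.01}
    - {"delta_rot":[0,0,0],"linear":[-0.006,-0.034,0],"grip":0.01}
    - {"delta_rot":[0,0,0],"linear":[-0.006,-0.034,0],"grip":0.01}
    - {"delta_rot":[0,0,0],"linear":[-0.006,-0.034,0],"grip":0.01}
    - {"delta_rot":[0,0,0],"linear":[-0.006,-0.034,0],"grip":0.01}
    - {"delta_rot":[0,0,0],"linear":[-0.006,-0.034,0],"grip":0.01}
    - {"delta_rot":[0,0,0],"linear":[-0.006,-0.034,0],"grip":0.01}
    - {"delta_rot":[0,0,0],"linear":[-0.006,-0.034,0],"grip":0.01}
    - {"delta_rot":[0,0,0],"linear":[-0.006,-0.034,0],"grip":0.01}
    - {"delta_rot":[0,0,0],"linear":[-0.006,-0.034,0],"grip":0.01}

```text
t: 15.5
tool_pos: [0.4929, 0.0488, 0.1974]
tool_rot: [0.086, -3.138, -0.001]
contact_force: [0.9, -0.7, -2.7]
opening: 0.0124
grip_force: 79.0
```

jog_arm:
  steps:
    - {"delta_rot":[0,0,0],"linear":[-0.006,-0.034,0],"grip":0.01}
    - {"delta_rot":[0,0,0],"linear":[-0.006,-0.034,0],"grip":0.01}
    - {"delta_rot":[0,0,0],"linear":[0,0,0],"grip":0.01}
    - {"delta_rot":[0,0,0],"linear":[0,0,0],"grip":0.01}
    - {"delta_rot":[0,0,0],"linear":[0,0,0],"grip":0.01}

```text
t: 16.0
tool_pos: [0.5087, -0.0163, 0.198]
tool_rot: [0.086, -3.139, -0.001]
contact_force: [-0.8, -0.3, -4.0]
opening: 0.0121
grip_force: 79.4
```

Run:
```python
from h import *
im,C=wrist("w3");np.save("w3.npy",C);P=C.reshape(-1,3);c=im.reshape(-1,3).astype(int);x,y,z=P.T
print(np.degrees(ctrl.get_obs()["q"]).round(1))
box=lambda x0,x1,y0,y1,z0,z1:(x>x0)&(x<x1)&(y>y0)&(y<y1)&(z>z0)&(z<z1)
Q=P[box(.48,.7,-.12,.12,.078,.092)];print("block",len(Q),rect(Q),np.percentile(Q[:,2],[5,50,95]))
Q=P[box(.4,.7,-.12,.12,.16,.2)];print("sq",len(Q),rect(Q),np.percentile(Q[:,2],[5,50,95]))
```

```text
t 16.0 tcp [ 0.5087 -0.0163  0.198 ] R [[-0.9985, -0.0549, 0.0018], [-0.0549, 0.9985, 0.0009]] F [-0.76 -0.34 -3.97] open 0.01205091462373611 79.37716841697693
[ -10.2  -11.8  109.6    0.    82.3 -103.4]
block 11583 [5.5960e-01 9.0000e-04 9.5000e-02 1.7080e-01 3.0251e+00] [0.08346425 0.08459243 0.08565089]
sq 14912 [ 0.5254 -0.0153  0.1245  0.1204  3.1754] [0.1690895  0.18942759 0.19066232]
```

View pics/w3.png

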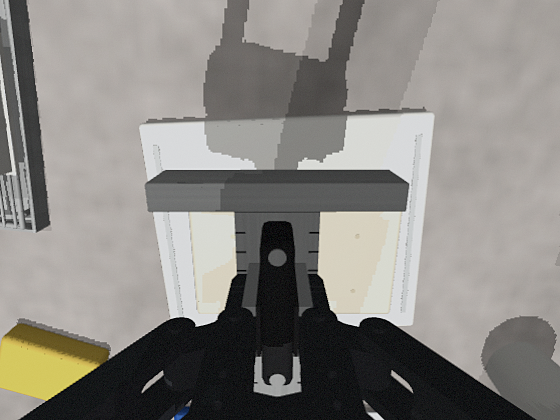

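The wrist view shows the square held level, stock across (275,190), the cream block under it. Stock inner face is about 31 mm short of the block face, lateral offset is within 1 mm, and yaws agree within 0.15°. Lowering now.

jog_arm:
  steps:
    - {"delta_rot":[0,0,0.1],"linear":[0,-0.0008,0.03],"grip":0.01}
    - {"delta_rot":[0,0,0],"linear":[0,0,0.03],"grip":0.01}
    - {"delta_rot":[0,0,0],"linear":[0,0,0.025],"grip":0.01}
    - {"delta_rot":[0,0,0],"linear":[0,0,0.013],"grip":0.01}
    - {"delta_rot":[0,0,0],"linear":[-0.01,0,0],"grip":0.01}
    - {"delta_rot":[0,0,0],"linear":[-0.01,0,0],"grip":0.01}
    - {"delta_rot":[0,0,0],"linear":[-0.005,0,0],"grip":0.01}
    - {"delta_rot":[0,0,0],"linear":[0,0,0],"grip":0.01}
    - {"delta_rot":[0,0,0],"linear":[0,0,0],"grip":0.01}

```text
t: 16.95
tool_pos: [0.5353, -0.0167, 0.1019]
tool_rot: [-0.082, 3.139, -0.0]
contact_force: [0.4, -0.5, -3.7]
opening: 0.0121
grip_force: 79.4
```

Run:
```python
from h import *
im,C=wrist("w4");np.save("w4.npy",C);P=C.reshape(-1,3);x,y,z=P.T
box=lambda x0,x1,y0,y1,z0,z1:(x>x0)&(x<x1)&(y>y0)&(y<y1)&(z>z0)&(z<z1)
hi=P[box(.47,.56,-.09,.06,.0875,.094)]
print(len(hi),rect(hi),np.percentile(hi[:,2],[5,50,95]))
lo=P[box(.51,.65,-.12,.12,.08,.0868)];print(len(lo),rect(lo),np.median(lo[:,2]))
# tilt of blade+stock top: plane fit
A=np.c_[hi[:,:2]-hi[:,:2].mean(0),np.ones(len(hi))];print(np.linalg.lstsq(A,hi[:,2],rcond=None)[0])
```

```text
t 16.95 tcp [ 0.5353 -0.0167  0.1019] R [[-0.9986, -0.0523, -0.0012], [-0.0523, 0.9986, -0.0003]] F [ 0.43 -0.51 -3.67] open 0.012070804019573951 79.40072178840637
9266 [ 0.5133 -0.0176  0.0468  0.1204  3.0354] [0.09078145 0.09328284 0.09391066]
24561 [5.5730e-01 6.0000e-04 9.7300e-02 1.6990e-01 2.1299e+00] 0.08458107715403847
[ 2.52893185e-02 -2.03179162e-05  9.30204227e-02]
```

View pics/w4.png

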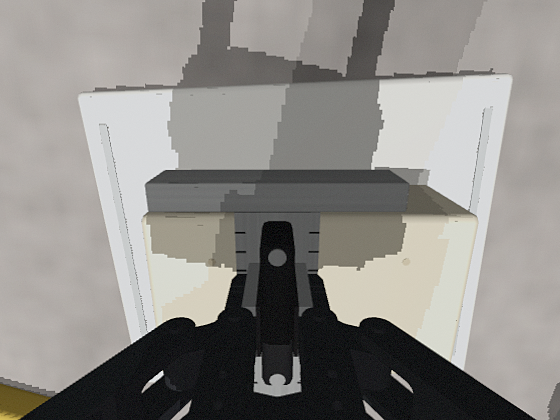

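The wrist view shows the stock at (277,190), a few mm short of the block's near edge (row ~213). The block runs from column 143 to 476 and the blade sits at 236–320. Measured gaps are about 4.7 mm to the face and 5 mm under the blade. Closing in.

jog_arm:
  steps:
    - {"delta_rot":[0,0,0],"linear":[0,0,0.002],"grip":0.01}
    - {"delta_rot":[0,0,0],"linear":[0,0,0.002],"grip":0.01}
    - {"delta_rot":[0,0,0],"linear":[-0.0015,0,0],"grip":0.01}
    - {"delta_rot":[0,0,0],"linear":[-0.0015,0,0],"grip":0.01}
    - {"delta_rot":[0,0,0],"linear":[0,0,0],"grip":0.01}
    - {"delta_rot":[0,0,0],"linear":[0,0,0],"grip":0.01}

```text
t: 17.6
tool_pos: [0.5376, -0.0165, 0.0971]
tool_rot: [-0.082, 3.14, 0.0]
contact_force: [0.3, 0.6, -2.4]
opening: 0.0129
grip_force: 79.4
```

Run:
```python
from h import *
im,C=wrist("w5")
S=C[215:275,240:258].reshape(-1,3);T=C[215:275,300:316].reshape(-1,3);S=np.r_[S,T];S=S[~np.isnan(S[:,0])]
B=C[225:330,165:225].reshape(-1,3);B=np.r_[B,C[225:330,340:400].reshape(-1,3)];B=B[~np.isnan(B[:,0])]
for Q in(S,B):
    Q=Q[abs(Q[:,2]-np.median(Q[:,2]))<.003]
    A=np.c_[Q[:,:2]-Q[:,:2].mean(0),np.ones(len(Q))];print(len(Q),np.linalg.lstsq(A,Q[:,2],rcond=None)[0].round(4))
```

```text
t 17.6 tcp [ 0.5376 -0.0165  0.0971] R [[-0.9986, -0.0522, -0.0001], [-0.0522, 0.9986, 0.0]] F [ 0.31  0.57 -2.37] open 0.012853255153811112 79.43706750869751
1816 [-0.0028 -0.0049  0.0887]
11435 [-0.0014 -0.0013  0.0847]
```

jog_arm:
  steps:
    - {"delta_rot":[0,0,0],"linear":[-0.0005,0,0],"grip":0.01}
    - {"delta_rot":[0,0,0],"linear":[-0.0005,0,0],"grip":0.01}
    - {"delta_rot":[0,0,0],"linear":[0,0,0],"grip":0.01}
    - {"delta_rot":[0,0,0],"linear":[0,0,0],"grip":0.01}

```text
t: 18.05
tool_pos: [0.5385, -0.0164, 0.097]
tool_rot: [-0.082, 3.141, 0.0]
contact_force: [0.6, 0.0, -3.0]
opening: 0.0124
grip_force: 79.4
```

jog_arm:
  steps:
    - {"delta_rot":[0,0,0],"linear":[-0.0005,0,0],"grip":0.01}
    - {"delta_rot":[0,0,0],"linear":[0,0,0],"grip":0.01}
    - {"delta_rot":[0,0,0],"linear":[0,0,0],"grip":0.01}

```text
t: 18.35
tool_pos: [0.539, -0.0164, 0.097]
tool_rot: [-0.082, 3.141, -0.0]
contact_force: [0.2, 0.9, -3.1]
opening: 0.0124
grip_force: 79.4
```

jog_arm:
  steps:
    - {"delta_rot":[0,0,0],"linear":[-0.0005,0,0],"grip":0.01}
    - {"delta_rot":[0,0,0],"linear":[0,0,0],"grip":0.01}
    - {"delta_rot":[0,0,0],"linear":[0,0,0],"grip":0.01}

```text
t: 18.65
tool_pos: [0.5395, -0.0164, 0.097]
tool_rot: [-0.082, 3.14, -0.0]
contact_force: [0.5, -0.6, -4.0]
opening: 0.0126
grip_force: 79.4
```

jog_arm:
  steps:
    - {"delta_rot":[0,0,0],"linear":[-0.0005,0,0],"grip":0.01}
    - {"delta_rot":[0,0,0],"linear":[0,0,0],"grip":0.01}
    - {"delta_rot":[0,0,0],"linear":[0,0,0],"grip":0.01}

```text
t: 18.95
tool_pos: [0.54, -0.0163, 0.097]
tool_rot: [0.082, -3.14, -0.0]
contact_force: [0.3, -0.3, -3.5]
opening: 0.0125
grip_force: 79.4
```

jog_arm:
  steps:
    - {"delta_rot":[0,0,0],"linear":[-0.0005,0,0],"grip":0.01}
    - {"delta_rot":[0,0,0],"linear":[0,0,0],"grip":0.01}
    - {"delta_rot":[0,0,0],"linear":[0,0,0],"grip":0.01}

```text
t: 19.25
tool_pos: [0.5403, -0.0163, 0.0969]
tool_rot: [0.082, -3.14, -0.0]
contact_force: [-0.7, -0.4, -3.3]
opening: 0.0125
grip_force: 79.4
```

jog_arm:
  steps:
    - {"delta_rot":[0,0,0],"linear":[-0.0004,0,0],"grip":0.01}
    - {"delta_rot":[0,0,0],"linear":[0,0,0],"grip":0.01}
    - {"delta_rot":[0,0,0],"linear":[0,0,0],"grip":0.01}

```text
t: 19.55
tool_pos: [0.5404, -0.0163, 0.0968]
tool_rot: [0.082, -3.139, -0.0]
contact_force: [-4.0, -0.5, -1.9]
opening: 0.0123
grip_force: 79.5
```

Contact at ~4 N, stiffness roughly 9 N/mm. I'll add 0.2 mm and hold.

jog_arm:
  steps:
    - {"delta_rot":[0,0,0],"linear":[-0.0002,0,0],"grip":0.01}
    - {"delta_rot":[0,0,0],"linear":[0,0,0],"grip":0.01}
    - {"delta_rot":[0,0,0],"linear":[0,0,0],"grip":0.01}

```text
t: 19.85
tool_pos: [0.5404, -0.0163, 0.0968]
tool_rot: [0.082, -3.139, -0.0]
contact_force: [-5.2, -0.6, -0.9]
opening: 0.0123
grip_force: 79.5
```

jog_arm:
  steps:
    - {"delta_rot":[0,0,0],"linear":[0,0,0],"grip":0.01}
    - {"delta_rot":[0,0,0],"linear":[0,0,0],"grip":0.01}
    - {"delta_rot":[0,0,0],"linear":[0,0,0],"grip":0.01}

```text
t: 20.15
tool_pos: [0.5404, -0.0163, 0.0968]
tool_rot: [0.082, -3.139, -0.0]
contact_force: [-4.3, 0.5, -0.7]
opening: 0.0123
grip_force: 79.5
```

jog_arm:
  steps:
    - {"delta_rot":[0,0,0],"linear":[-0.0002,0,0],"grip":0.01}
    - {"delta_rot":[0,0,0],"linear":[0,0,0],"grip":0.01}
    - {"delta_rot":[0,0,0],"linear":[0,0,0],"grip":0.01}
    - {"delta_rot":[0,0,0],"linear":[0,0,0],"grip":0.01}

```text
t: 20.55
tool_pos: [0.5404, -0.0163, 0.0967]
tool_rot: [0.082, -3.138, -0.0]
contact_force: [-6.4, -0.7, -0.1]
opening: 0.0123
grip_force: 79.6
```

jog_arm:
  steps:
    - {"delta_rot":[0,0,0],"linear":[0,0,0],"grip":0.01}
    - {"delta_rot":[0,0,0],"linear":[0,0,0],"grip":0.01}

```text
t: 20.75
tool_pos: [0.5404, -0.0163, 0.0968]
tool_rot: [0.082, -3.138, -0.0]
contact_force: [-7.2, -0.8, 0.3]
opening: 0.0122
grip_force: 79.6
```

Held at 6–7 N. Now I'll ease the push a little and set the blade down.

jog_arm:
  steps:
    - {"delta_rot":[0,0,0],"linear":[0.0003,0,0],"grip":0.01}
    - {"delta_rot":[0,0,0],"linear":[0,0,0.0005],"grip":0.01}
    - {"delta_rot":[0,0,0],"linear":[0,0,0],"grip":0.01}
    - {"delta_rot":[0,0,0],"linear":[0,0,0],"grip":0.01}

```text
t: 21.15
tool_pos: [0.5404, -0.0163, 0.0966]
tool_rot: [0.082, -3.139, -0.0]
contact_force: [-7.2, -0.6, 1.0]
opening: 0.0125
grip_force: 80.0
```

jog_arm:
  steps:
    - {"delta_rot":[0,0,0],"linear":[0,0,0.0004],"grip":0.01}
    - {"delta_rot":[0,0,0],"linear":[0,0,0],"grip":0.01}
    - {"delta_rot":[0,0,0],"linear":[0,0,0],"grip":0.01}

```text
t: 21.45
tool_pos: [0.5404, -0.0163, 0.0966]
tool_rot: [0.082, -3.139, -0.0]
contact_force: [-7.6, -0.5, 2.3]
opening: 0.0126
grip_force: 80.3
```

jog_arm:
  steps:
    - {"delta_rot":[0,0,0],"linear":[0.0004,0,0],"grip":0.01}
    - {"delta_rot":[0,0,0],"linear":[0,0,0],"grip":0.01}
    - {"delta_rot":[0,0,0],"linear":[0,0,0],"grip":0.01}

```text
t: 21.75
tool_pos: [0.5404, -0.0163, 0.0965]
tool_rot: [0.082, -3.14, -0.0]
contact_force: [-6.0, -0.3, 0.6]
opening: 0.0125
grip_force: 80.0
```

Run:
```python
from h import *
im,C=wrist("w6")
S=np.r_[C[215:275,240:258].reshape(-1,3),C[215:275,300:316].reshape(-1,3)];B=np.r_[C[235:330,165:225].reshape(-1,3),C[235:330,340:400].reshape(-1,3)]
for Q in(S,B):
    Q=Q[~np.isnan(Q[:,0])];Q=Q[abs(Q[:,2]-np.median(Q[:,2]))<.003]
    A=np.c_[Q[:,:2]-Q[:,:2].mean(0),np.ones(len(Q))];print(len(Q),np.linalg.lstsq(A,Q[:,2],rcond=None)[0].round(4))
```

```text
t 21.75 tcp [ 0.5404 -0.0163  0.0965] R [[-0.9986, -0.0521, 0.0008], [-0.0521, 0.9986, 0.0001]] F [-5.98 -0.25  0.56] open 0.012513662523574602 80.04936933517456
1821 [-0.0078 -0.0022  0.0882]
10240 [-0.0017 -0.0011  0.0847]
```

jog_arm:
  steps:
    - {"delta_rot":[0,0,0],"linear":[0.0004,0,0],"grip":0.01}
    - {"delta_rot":[0,0,0],"linear":[0,0,0.0003],"grip":0.01}
    - {"delta_rot":[0,0,0],"linear":[0,0,0],"grip":0.01}
    - {"delta_rot":[0,0,0],"linear":[0,0,0],"grip":0.01}

```text
t: 22.2
tool_pos: [0.5403, -0.0163, 0.0963]
tool_rot: [-0.082, 3.14, 0.0]
contact_force: [-4.7, 0.7, 1.5]
opening: 0.0129
grip_force: 80.1
```

jog_arm:
  steps:
    - {"delta_rot":[0,0,0],"linear":[0.0003,0,0],"grip":0.01}
    - {"delta_rot":[0,0,0],"linear":[0,0,0],"grip":0.01}
    - {"delta_rot":[0,0,0],"linear":[0,0,0],"grip":0.03}
    - {"delta_rot":[0,0,0],"linear":[0,0,0],"grip":0.04}
    - {"delta_rot":[0,0,0],"linear":[0,0,0],"grip":0.04}
    - {"delta_rot":[0,0,0],"linear":[0,0,0],"grip":0.04}

```text
t: 22.8
tool_pos: [0.5405, -0.0164, 0.0962]
tool_rot: [-0.082, 3.139, -0.0]
contact_force: [-0.1, 0.3, -0.5]
opening: 0.0401
grip_force: 0.0
```

jog_arm:
  steps:
    - {"delta_rot":[0,0,0],"linear":[0,0,-0.01],"grip":0.04}
    - {"delta_rot":[0,0,0],"linear":[0,0,-0.025],"grip":0.04}
    - {"delta_rot":[0,0,0],"linear":[0,0,-0.03],"grip":0.04}
    - {"delta_rot":[0,0,0],"linear":[0.01,0,-0.03],"grip":0.04}
    - {"delta_rot":[0,0,0],"linear":[0.02,0,-0.03],"grip":0.04}
    - {"delta_rot":[0,0,0],"linear":[0.02,0,-0.03],"grip":0.04}
    - {"delta_rot":[0,0,0],"linear":[0,0,0],"grip":0.04}
    - {"delta_rot":[0,0,0],"linear":[0,0,0],"grip":0.04}

```text
t: 23.6
tool_pos: [0.4905, -0.0191, 0.2527]
tool_rot: [-0.082, 3.137, -0.001]
contact_force: [1.0, 0.6, -0.6]
opening: 0.0399
grip_force: 0.0
```

```bash
cat > chk.py <<'E'
from h import *
import sys
im,C=wrist(sys.argv[1]);o=C.reshape(-1,3);c=im.reshape(-1,3).astype(int)
ok=~np.isnan(o[:,0]);P=o[ok];c=c[ok];x,y,z=P.T
n=(x>.45)&(x<.68)&(y>-.13)&(y<.13)
bl=P[n&(z>.0815)&(z<.0864)];b=rect(bl);print("block top",len(bl),b,np.median(bl[:,2]))
a=np.radians(3.03);R=np.array([[np.cos(a),np.sin(a)],[-np.sin(a),np.cos(a)]])
L=lambda Q:Q[:,:2]@R.T
q=L(bl);print("block extents",np.percentile(q,[.2,99.8],axis=0).round(4).tolist())
sq=P[n&(z>.0868)&(z<.091)];s=L(sq);print("square extents",np.percentile(s,[.2,99.8],axis=0).round(4).tolist(),np.median(sq[:,2]),rect(sq))
f=s[:,0]>np.percentile(s,2,axis=0)[0]+.05
A=np.c_[sq[:,:2]-sq[:,:2].mean(0),np.ones(len(sq))];print("tilt",np.linalg.lstsq(A,sq[:,2],rcond=None)[0].round(4))
print("blade y",np.percentile(s[f,1],[.5,99.5]).round(4))
E
python3 chk.py w7
```

```text
t 23.6 tcp [ 0.4905 -0.0191  0.2527] R [[-0.9986, -0.052, -0.0037], [-0.052, 0.9986, -0.0008]] F [ 1.03  0.63 -0.59] open 0.03992160055733554 0.0
block top 10078 [5.6830e-01 8.0000e-04 1.4870e-01 1.6920e-01 2.9467e+00] 0.08465914921804939
block extents [[0.4934, -0.113], [0.6158, 0.0546]]
square extents [[0.4935, -0.1042], [0.6423, 0.0137]] 0.0877715339804499 [ 0.5693 -0.0088  0.1496  0.1322  3.0584]
tilt [-0.0006 -0.0009  0.0878]
blade y [-0.0652 -0.0255]
```

View pics/w7.png

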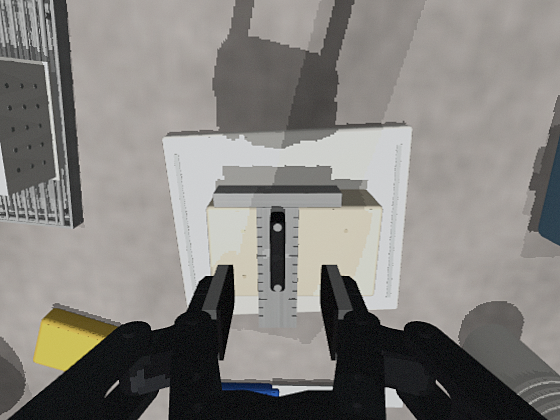

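The view shows the square laid on the block, stock at (278,195) flush along the near edge and blade at columns 257–298. The blade is flat (underside 0.0848), the yaws match within 0.03°, and its right edge is about 49 mm from the block's right end. One last gap check, then hand in.

Run:
```python
from h import *
im,C=wrist("w8");P=C.reshape(-1,3);P=P[~np.isnan(P[:,0])]
a=np.radians(3.04);R=np.array([[np.cos(a),np.sin(a)],[-np.sin(a),np.cos(a)]])
q=P[:,:2]@R.T;z=P[:,2]
e=q[(z>.0825)&(z<.0862)&(q[:,1]>.022)&(q[:,1]<.048)&(q[:,0]>.49)&(q[:,0]<.56)];print("block near edge",len(e),np.percentile(e[:,0],[1,3,10]).round(4))
for lo,hi in((-.1,-.075),(-.015,.012)):
    m=(z>.0868)&(z<.091)&(q[:,1]>lo)&(q[:,1]<hi)&(q[:,0]<.53);s=q[m,0];print("stock x",np.percentile(s,[1,50,99]).round(4))
    m=(z>.0815)&(z<.0862)&(q[:,1]>lo)&(q[:,1]<hi)&(q[:,0]>.5)&(q[:,0]<.56);print("block beyond",np.percentile(q[m,0],[0,1]).round(4))
```

```text
t 23.65 tcp [ 0.49   -0.0189  0.251 ] R [[-0.9986, -0.0521, -0.0007], [-0.0521, 0.9986, -0.0001]] F [ 0.07 -0.1  -0.67] open 0.039957700228078374 0.0
block near edge 1326 [0.5085 0.5092 0.5125]
stock x [0.4934 0.5    0.5069]
block beyond [0.5006 0.5091]
stock x [0.4935 0.5    0.5071]
block beyond [0.5006 0.5093]
```

```bash
python3 -c "
from station import ctrl
print(ctrl.finish_job())"
```

```text
the job is handed in; nothing more can be done
None
```

The job is handed in, with no verdict returned: the mould stands upright on the rack, and the T-square lies flat on the block, pressed home at about 6–7 N. By my last camera measurements its right edge is about 49 mm from the block's right-hand end, and any gap at the stock is under about 1 mm and equal at both ends.

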